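# Roll the long tube to the line on the checking plate

### The arm

A 7-joint arm with a two-finger parallel gripper is mounted at the origin on the work surface. World frame = base frame: x ahead of the robot, y to its left, z up, the work surface at z = 0. Lengths are in m, angles in degrees, forces in N, time in s.
With the tool pointing down it reaches from about 0.425 to 0.875 m from the base axis. Payload 4.7 kg.
Tool frame: the origin (TCP) lies between the finger pads; the fingertips stand env.tip_reach ahead of it and the grasp point (between the pads) lies 2 mm behind it (env.tip_reach is the distance from the TCP to the fingertips, in m); z points along the fingers, y is the line along which they close (so a half turn about z gives the same grasp; the last joint's range is limited). The gripper opens to 87 mm and grips with 3 to 60 N. Pads are 19 mm wide; open, the fingers measure 117 mm over their backs; the gripper's body (75 mm by 190 mm) begins 51 mm behind the grasp point.
Start: joints at [-67.317, 18.392, -4.016, 83.108, 1.295, 78.541, -3.26], TCP at [0.242, 0.603, 0.24] pointing down, gripper open.
Joint ranges: [-163.93, 163.93], [-17.29, 119.83], [-79.2, 71.16], [3.27, 140.29], [-89.18, 269.18], [5.43, 117.66], [-154.24, 154.24]. Speed limits (degrees/s): [147.25, 147.25, 180, 180, 180, 180, 180].

### API

Orientations are given as [roll, pitch, yaw] about the fixed x, y, z axes, in that order (R = Rz(yaw) Ry(pitch) Rx(roll)).
In Python, from cell import env, eyes, status gives the robot as it stands (env), with the cameras (eyes) and the readings (status).
- The arm moves only by the shell command python3 steer.py 'ROWS' [FORCE]. ROWS is rows parted by semicolons, their numbers by spaces, 1 to 8 of them, each of 5 numbers: dx, dy, dz in m, then a turn about the tool's z in degrees, then the finger opening in m; each row is the pose to reach, as a shift and turn from the pose commanded when the command began, along the tool's axes at that moment; what a row does not reach only later rows make up. A row lasts 1/12 s, in which the tool goes at most 0.0417 m and 7.16 degrees, less where a joint would pass 70% of its speed; a pose out of reach is approached as far as the arm can. The fingers move at their own pace and stop on an object; FORCE is the grip in N (left out, the last holds). Time passes only in rows, so rows that do not move let the fingers close. It prints the time, the measured TCP pose, the force, the opening and the grip force at its end.
- status.get_obs(): the state, without advancing time (a new reading comes with each control period).
- eyes.read_camera(name): name is "side" or "top" or "wrist"; returns a dict with "color" (420x560x3 uint8, blue, green, red), "fx", "fy", "cx", "cy" (pixels), "dist" ([k1, k2, p1, p2, k3] as OpenCV has them; the pictures are not rectified), "world_from_camera" (4x4, takes a point from camera to world coordinates). Camera axes: x right, y down, z forward; pixel columns grow to the right and rows downward; lengths in m; the calibration is good to about 2 mm. A picture is of the moment at which its call begins. There is no depth.
- env.sign_off(): hands the job in; it is judged then, once.
The state is a dict: "time_s": time; "qpos": joint angles; "joint_velocities": joint speeds; "effort": joint torques, N m; "tool_pos": TCP position; "tool_rot": TCP orientation; "force": force on the tool from outside, world axes, zero at the start; "wrist_torque": the same for the moment, N m; "grip_width": finger opening in m; "grasp_force": force on a finger pad.
Only numpy, scipy, OpenCV 4.12 (cv2) and the standard library are available. Lean on these libraries where they do the work, as an engineer would, in place of code of your own. Each camera call takes 0.05 s, during which the arm holds its last target. There are 200 camera calls.

### The job

Roll-check the longer of the two steel tubes lying on the dark checking plate: push its side so that it rolls across the plate and comes to rest on the white line, lying along the line, without overrunning it. Do not pick it up, and leave the short tube, the flanged sleeve and the bracket alone.

Things in the scene. Friction and masses are not known exactly. Their poses are not given: they have to be found in the camera images.
- long_tube: Plain bright steel tube, 48 mm outside diameter, 120 mm long, about 0.5 kg, loose, lying on the plate. Origin at the middle of its axis, 24 mm above the plate; y along the tube, x and z turn as it rolls (z up at first). Starts within 6 degrees of parallel to the line, its centre 90 to 130 mm on the robot's side of it. Let go at 50 mm/s it rolls on 5 mm at most.
- short_tube: Bystander: the same steel tube, 48 mm outside diameter but only 70 mm long, lying on the plate beside the long one (either side). Origin at the middle of its axis, y along the tube.
- line (a point): Middle of the white line inlaid flush in the fixed, level, dark steel checking plate, on its top face, 8 mm above the bench. x: across the line in the rolling direction, away from the tubes; y: along the line; z up. Line 10 x 400 mm. The plate's edges lie 220 mm behind (-x), 120 mm beyond (+x) and 210 mm to either side (y).
- flanged_sleeve: Bystander: steel sleeve standing upright on the bench to the left of the plate, 72 mm high, body 50 mm in diameter with a 72 mm flange at the top. Origin at the centre of its underside.
- bracket: Bystander: black L-shaped steel bracket on the bench to the right of the plate, base 60 x 50 mm, 50 mm high. Origin at the centre of its underside.

How it is judged (in metres and radians):
On the way:
1. the long tube rolls over (turned at least 60 degrees about its axis) with its axis level, on the plate (angle between long_tube's own z axis and vertical above 1.05 rad and z of long_tube in the frame of line below 0.03 m), for 0.1 s.
At the end, for the whole second after the job is handed in: The long tube rests on the plate, its centre within 15 mm of the white line's middle across the line and within 150 mm along it, its axis within 11 degrees of the line's direction; the short tube, flanged sleeve and bracket are within 20 mm of where they started (x of long_tube in the frame of line between -0.015 and 0.015 m and y of long_tube in the frame of line between -0.15 and 0.15 m and z of long_tube in the frame of line below 0.03 m and angle between the y axis of long_tube and the y axis of line, either way round below 0.2 rad and linear speed of long_tube below 0.01 m/s and distance of each of short_tube, flanged_sleeve, bracket from where it was at the start of the episode below 0.02 m); the robot touches nothing.
It fails at once if the long tube's centre runs more than 25 mm beyond the line (x of long_tube in the frame of line above 0.025 m).
It fails at once if the long tube is lifted more than 15 mm off the plate (z of long_tube in the frame of line above 0.039 m).
It fails at once if the short tube is moved by more than 20 mm (distance of short_tube from where it was at the start of the episode above 0.02 m).
It fails at once if the flanged sleeve is moved by more than 20 mm (distance of flanged_sleeve from where it was at the start of the episode above 0.02 m).
It fails at once if the bracket is moved by more than 20 mm (distance of bracket from where it was at the start of the episode above 0.02 m).
It also fails if it takes over 42 s, if anything falls off the work surface, if the arm or the gripper's body presses on something with over 40 N, if the wrist force passes 120 N, or if a joint passes its speed limit or range.

## Working session

There is one attempt and no reset: what is moved stays moved. The work goes in short steps, Python scripts to look and compute and a shell command to move; the robot and the scene stay as the last step left them, time stands still between calls to the robot, and variables do not carry over. Pictures are saved under pics/ and viewed, at most 10 in all, crops included, and the job is handed in when it is done.

```bash
mkdir -p pics; ls
python3 - <<'E'
from cell import env, eyes, status
import cv2,numpy as np
o=status.get_obs();print(o['time_s'],o['tool_pos'],o['tool_rot'],o['grip_width'],env.tip_reach)
for n in('top','side'):
    c=eyes.read_camera(n);cv2.imwrite(f'pics/{n}0.png',c['color']);print(n,c['fx'],c['cx'],c['cy'],c['dist'],np.round(c['world_from_camera'],3).tolist())
E
```

```text
cell.py
pics
steer.py
0.0 [0.24203916 0.6027006  0.23846267] [-1.79892122e+02  6.19737604e-03  1.58126574e+02] 0.08706764532864233 0.017
top 417.71360458652515 282.42657023141146 214.05838563787165 [-0.10507782  0.          0.          0.          0.        ] [[0.022, -0.984, 0.179, 0.342], [-1.0, -0.024, -0.008, 0.005], [0.012, -0.178, -0.984, 1.069], [0.0, 0.0, 0.0, 1.0]]
side 384.2502809009228 283.55423585952366 211.7925418588759 [-0.08146362  0.          0.          0.          0.        ] [[0.927, -0.286, 0.244, 0.259], [-0.376, -0.684, 0.626, -0.715], [-0.012, -0.672, -0.741, 0.893], [0.0, 0.0, 0.0, 1.0]]
```

View pics/top0.png

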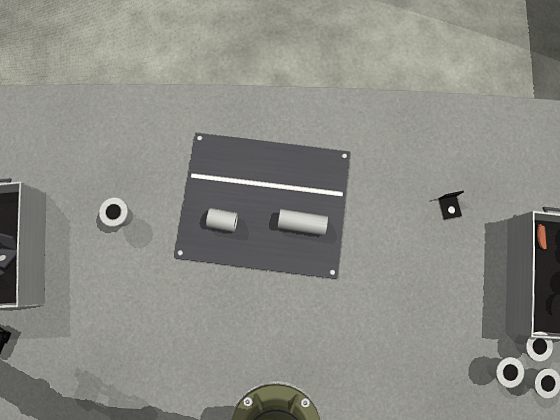

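View pics/side0.png

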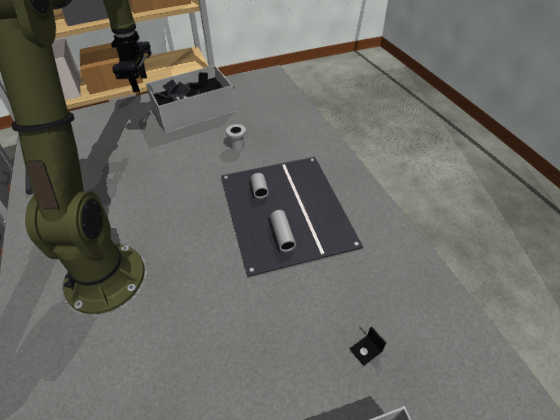

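The top view shows the line from about (192,176) to (343,194), the short tube at (222,220) and the long tube at (302,222). The side view agrees: long tube at (283,230), short tube at (259,186).

```bash
cat > h.py <<'E'
from cell import env, eyes, status
import cv2,numpy as np
def cast(c,p,z):
    K=np.array([[c['fx'],0,c['cx']],[0,c['fy'],c['cy']],[0,0,1]])
    u=cv2.undistortPoints(np.float64(p).reshape(-1,1,2),K,np.array(c['dist'])).reshape(-1,2)
    T=np.array(c['world_from_camera']);d=np.c_[u,np.ones(len(u))]@T[:3,:3].T;o=T[:3,3]
    return (o+d*((z-o[2])/d[:,2])[:,None])[:,:2]
def blobs(c,box,thr=120):
    x0,y0,x1,y1=box
    g=cv2.cvtColor(c['color'],cv2.COLOR_BGR2GRAY)[y0:y1,x0:x1]
    m=(g>thr).astype(np.uint8)
    return [k.reshape(-1,2)+[x0,y0] for k in cv2.findContours(m,0,cv2.CHAIN_APPROX_NONE)[0] if cv2.contourArea(k)>60]
def rect(P):
    r=cv2.minAreaRect(np.float32(P*1000));b=cv2.boxPoints(r);e=[b[1]-b[0],b[2]-b[1]]
    L=max(e,key=np.linalg.norm);L=L*np.sign(L[1]);s=sorted(map(np.linalg.norm,e))
    return np.array(r[0])/1000,np.degrees(np.arctan2(-L[0],L[1])),s  # centre, yaw of (x normal), size mm
def measure(name='top',box=(188,150,338,250),thr=120):
    c=eyes.read_camera(name);out=[]
    for k in blobs(c,box,thr):
        for z in(.008,.032):out.append((z,k.mean(0).round(),*rect(cast(c,k,z))))
    return out
E
python3 - <<'E'
from h import *
for n,b in(('top',(188,150,345,250)),('side',(245,163,325,255))):
    for r in measure(n,b):print(n,r[0],r[1],r[2].round(4),round(r[3],2),np.round(r[4],1))
E
```

```text
top 0.008 [303. 221.] [ 0.5184 -0.0567] -7.93 [ 45.3 125.5]
top 0.032 [303. 221.] [ 0.5144 -0.0553] -7.93 [ 44.3 122.7]
top 0.008 [222. 219.] [0.5197 0.1525] -10.85 [46.3 79.4]
top 0.032 [222. 219.] [0.5156 0.1492] -10.85 [45.2 77.6]
top 0.008 [266. 184.] [0.6134 0.0405] -5.92 [ 12.8 401.2]
top 0.032 [266. 184.] [0.6073 0.0397] -5.92 [ 12.5 392.1]
side 0.008 [283. 227.] [ 0.5265 -0.0175] -8.45 [ 38.4 132.1]
side 0.032 [283. 227.] [ 0.5193 -0.0365] -8.45 [ 37.3 128.5]
side 0.008 [259. 182.] [0.5271 0.1929] -9.36 [39.4 86.6]
side 0.032 [259. 182.] [0.5199 0.1683] -9.36 [38.3 84.2]
side 0.008 [303. 209.] [0.6137 0.043 ] -5.84 [ 11.8 401.7]
side 0.032 [303. 209.] [0.604  0.0225] -5.84 [ 11.5 390.8]
```

```bash
R="-0.306 -0.204 0 -16 0.06"; python3 steer.py '-0.306 -0.204 0 -16 0.06;-0.306 -0.204 0 -16 0.06;-0.306 -0.204 0 -16 0.06;-0.306 -0.204 0 -16 0.06;-0.306 -0.204 0 -16 0.06;-0.306 -0.204 0 -16 0.06;-0.441 -0.526 0 -16 0.06;-0.441 -0.526 0 -16 0.06'
cat > st.py <<'E'
from h import *
from scipy.spatial.transform import Rotation as S
# line frame: TCP pose and shift in tool axes to the standoff pose
M=np.array([.6135,.0415]);a=np.radians(-5.9);X=np.array([np.cos(a),np.sin(a)]);Y=np.array([-X[1],X[0]])
o=status.get_obs();p=np.array(o['tool_pos']);R=S.from_euler('xyz',o['tool_rot'],degrees=True).as_matrix()
d=p[:2]-M;print('t',o['time_s'],'tcp line xy',(d@X).round(4),(d@Y).round(4),'z',p[2].round(4),'yaw',round(o['tool_rot'][2],2),'F',np.round(o['force'],1))
g=np.r_[M-.1475*X-.107*Y,.037]
print('to standoff in tool axes',(R.T@(g-p)).round(4),'turn',round(o['tool_rot'][2]-174.1,2))
E
python3 st.py
```

```text
time_s: 0.87
tool_pos: [0.3975, 0.3128, 0.2392]
tool_rot: [-180.0, -0.0, 174.0]
force: [0.4, -0.7, 0.9]
grip_width: 0.0603
grasp_force: 0.0
t 0.8667 tcp line xy -0.2427 0.2477 z 0.2392 yaw 174.05 F [ 0.4 -0.7  0.9]
to standoff in tool axes [-0.0955 -0.3545  0.2023] turn -0.05
```

```bash
python3 steer.py '-0.095 -0.354 0 0 0.06;-0.095 -0.354 0 0 0.06;-0.095 -0.354 0 0 0.06;-0.095 -0.354 0 0 0.06;-0.095 -0.354 0 0 0.06;-0.095 -0.354 0 0 0.06;-0.095 -0.354 0 0 0.06;-0.095 -0.354 0 0 0.06' >/dev/null;python3 steer.py '-0.01 -0.03 0 0 0.06;-0.01 -0.03 0 0 0.06;-0.01 -0.03 0 0 0.06'; python3 st.py
```

```text
time_s: 1.78
tool_pos: [0.4564, -0.0467, 0.2396]
tool_rot: [180.0, 0.0, 173.9]
force: [-0.6, 0.1, -0.8]
grip_width: 0.0599
grasp_force: 0.0
t 1.7833 tcp line xy -0.1472 -0.1039 z 0.2396 yaw 173.85 F [-0.6  0.1 -0.8]
to standoff in tool axes [ 0.0003 -0.0032  0.2026] turn -0.25
```

```bash
python3 steer.py '0 -0.003 0.19 0 0.06;0 -0.003 0.19 0 0.06;0 -0.003 0.19 0 0.06;0 -0.003 0.19 0 0.06;0 -0.003 0.19 0 0.06;0 -0.003 0.202 0 0.06;0 -0.003 0.202 0 0.06;0 -0.003 0.202 0 0.06' >/dev/null; python3 st.py; python3 -c "
from h import *
c=eyes.read_camera('side')['color'];cv2.imwrite('pics/s1.png',cv2.resize(c[130:290,190:400],None,fx=3,fy=3))"
```

```text
t 2.45 tcp line xy -0.1479 -0.1038 z 0.0372 yaw 174.24 F [ 0.4 -0.3  0.9]
to standoff in tool axes [-0.0004 -0.0032  0.0002] turn 0.14
```

View pics/s1.png

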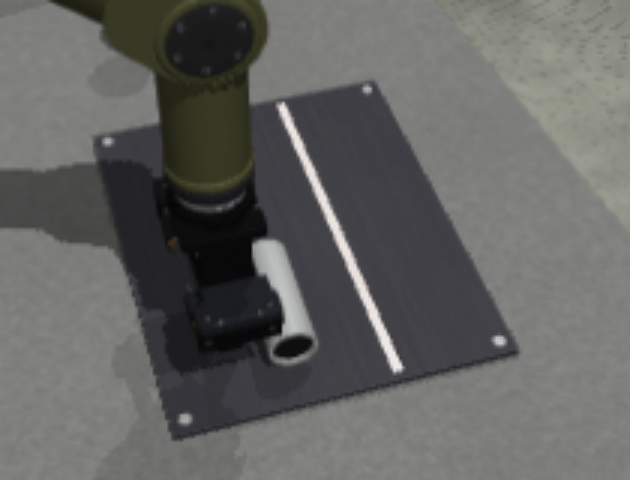

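The gripper is behind the long tube (tube at about (285,300) in the crop) with a gap. The short tube is hidden behind the arm but clear of it. I'll approach at about 45 mm/s.

```bash
python3 steer.py '-0.004 0 0 0 0.06;-0.008 0 0 0 0.06;-0.012 0 0 0 0.06;-0.016 0 0 0 0.06;-0.020 0 0 0 0.06;-0.024 0 0 0 0.06;-0.028 0 0 0 0.06;-0.032 0 0 0 0.06' >/dev/null; python3 st.py
cat >> h.py <<'E'
def far():
    "tube's far end-face rim side: blobs in side view, in the line frame"
    M=np.array([.6135,.0415]);a=np.radians(-5.9);X=np.array([np.cos(a),np.sin(a)]);Y=np.array([-X[1],X[0]])
    for n,b in(('side',(245,163,345,255)),('top',(188,150,345,250))):
        for r in measure(n,b):
            if r[0]>.02:print(n,r[1],'line xy',((r[2]-M)@X).round(4),((r[2]-M)@Y).round(4),'yaw',round(r[3]+5.9,1),np.round(r[4],1))
E
python3 -c "
from h import *
far();c=eyes.read_camera('side')['color'];cv2.imwrite('pics/s2.png',cv2.resize(c[130:290,190:400],None,fx=3,fy=3))"
```

```text
t 3.1667 tcp line xy -0.1148 -0.1051 z 0.0375 yaw 174.12 F [ 0.1 -0.   0.4]
to standoff in tool axes [ 0.0327 -0.0019  0.0005] turn 0.02
side [304. 211.] line xy -0.0076 -0.0345 yaw 0.0 [ 11.5 364.8]
side [337. 182.] line xy 0.1213 0.0281 yaw -16.7 [ 85.6 218. ]
top [222. 219.] line xy -0.1094 0.0971 yaw -3.5 [45.7 77.3]
top [238. 181.] line xy -0.0059 0.07 yaw -0.1 [ 12.5 247.2]
```

View pics/s2.png

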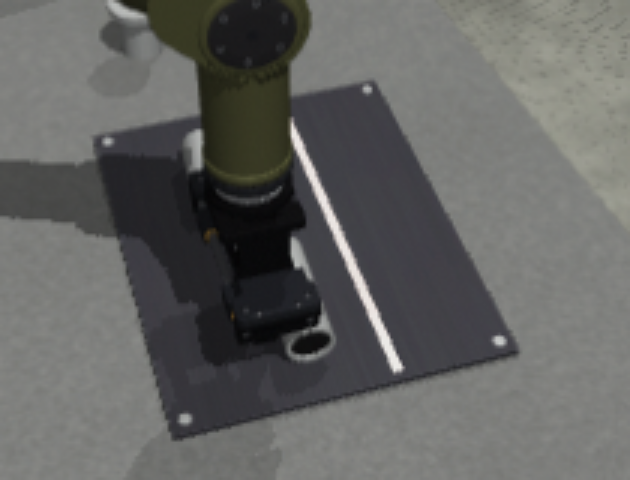

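The tube has started rolling: its near end face moved from crop (292,348) to (310,343). I'll cast that face centre onto the axis height.

```bash
python3 -c "
from h import *
M=np.array([.6135,.0415]);a=np.radians(-5.9);X=np.array([np.cos(a),np.sin(a)]);Y=np.array([-X[1],X[0]])
P=cast(eyes.read_camera('side'),[[287.3,246],[293.3,244.3]],.032)-M
print(np.c_[P@X,P@Y].round(4))"
```

```text
[[-0.0931 -0.1638]
 [-0.0753 -0.1629]]
```

```bash
python3 steer.py '-0.004 0 0 0 0.06;-0.008 0 0 0 0.06;-0.012 0 0 0 0.06;-0.016 0 0 0 0.06;-0.020 0 0 0 0.06;-0.024 0 0 0 0.06;-0.028 0 0 0 0.06;-0.032 0 0 0 0.06' >/dev/null; python3 steer.py '-0.004 0 0 0 0.06;-0.008 0 0 0 0.06;-0.011 0 0 0 0.06;-0.014 0 0 0 0.06;-0.016 0 0 0 0.06;-0.018 0 0 0 0.06;-0.018 0 0 0 0.06' >/dev/null; python3 st.py
python3 -c "
from h import *
c=eyes.read_camera('side')['color'];cv2.imwrite('pics/s3.png',cv2.resize(c[170:290,220:380],None,fx=5,fy=5))"
```

```text
t 4.6167 tcp line xy -0.065 -0.105 z 0.0376 yaw 174.13 F [ 0.5 -0.7 -0.4]
to standoff in tool axes [ 0.0825 -0.002   0.0006] turn 0.03
```

View pics/s3.png

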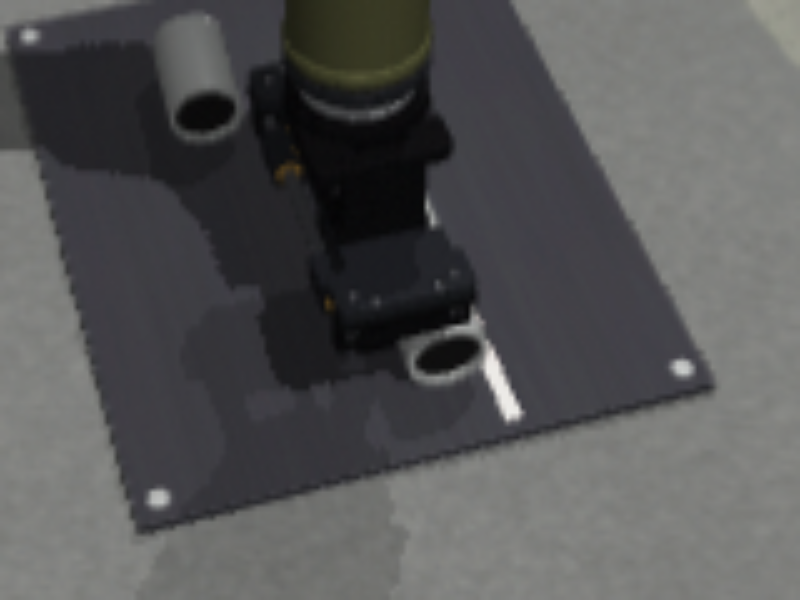

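The end face is at crop (448,354), i.e. pixel about (309.2,240.4), just short of the line. The short tube is undisturbed.

```bash
python3 -c "
from h import *
M=np.array([.6135,.0415]);a=np.radians(-5.9);X=np.array([np.cos(a),np.sin(a)]);Y=np.array([-X[1],X[0]])
P=cast(eyes.read_camera('side'),[[309.2,240.4]],.032)-M
print(np.c_[P@X,P@Y].round(4))"
```

```text
[[-0.0281 -0.1626]]
```

```bash
python3 steer.py '-0.004 0 0 0 0.06;-0.008 0 0 0 0.06;-0.012 0 0 0 0.06;-0.016 0 0 0 0.06;-0.019 0 0 0 0.06;-0.022 0 0 0 0.06;-0.024 0 0 0 0.06;-0.024 0 0 0 0.06' >/dev/null; python3 st.py
python3 steer.py '0.003 0 0 0 0.06;0.012 0 0 0 0.06;0.03 0 0 0 0.06;0.05 0 0 0 0.06;0.05 0 0 0 0.06' >/dev/null
python3 steer.py '0 0 -0.17 0 0.06;0 0 -0.17 0 0.06;0 0 -0.17 0 0.06;0.04 0 -0.17 0 0.06;0.04 0 -0.17 0 0.06;0.04 0 -0.17 0 0.06' >/dev/null
python3 -c "
from h import *
far();c=eyes.read_camera('side')['color'];cv2.imwrite('pics/s4.png',cv2.resize(c[170:290,220:380],None,fx=5,fy=5))
c=eyes.read_camera('top')['color'];cv2.imwrite('pics/t4.png',cv2.resize(c[120:290,165:360],None,fx=3,fy=3))"
```

```text
t 5.3833 tcp line xy -0.0407 -0.105 z 0.0376 yaw 174.13 F [ 0.3  0.1 -0.4]
to standoff in tool axes [ 0.1068 -0.0019  0.0005] turn 0.03
side [302. 203.] line xy 0.0044 0.0063 yaw -0.9 [ 40. 340.]
side [337. 182.] line xy 0.1213 0.0281 yaw -16.7 [ 85.6 218. ]
top [222. 219.] line xy -0.1091 0.0971 yaw -3.5 [45.1 77.3]
top [296. 206.] line xy -0.0513 -0.0876 yaw -83.1 [30.5 59.5]
top [242. 181.] line xy -0.0107 0.0708 yaw 5.3 [ 42.3 242.8]
top [325. 180.] line xy 0.0263 -0.1524 yaw 3.2 [37.3 96.7]
```

View pics/s4.png

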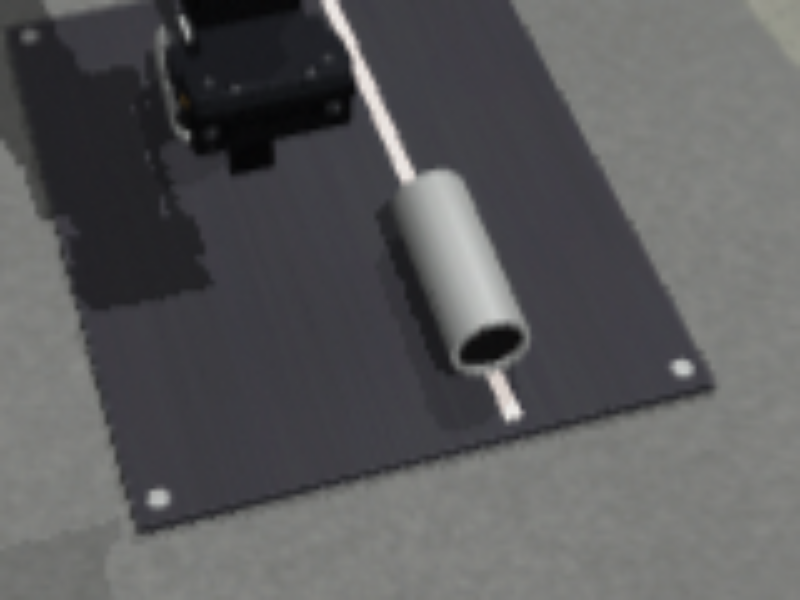

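View pics/t4.png

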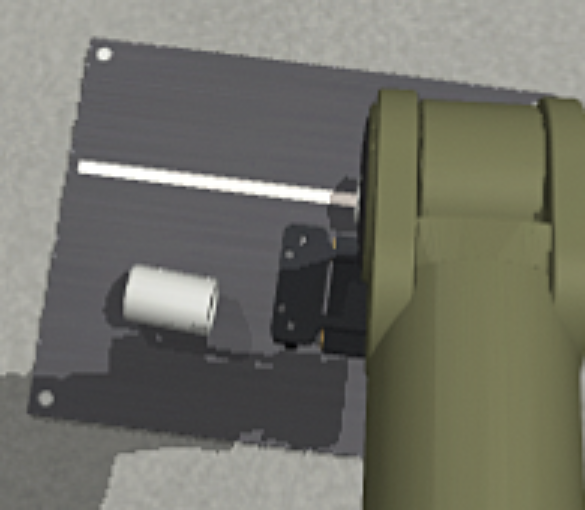

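The tube is lying along the line with its end face at crop (491,345). The arm is clear and the short tube hasn't moved. I'll check the numbers.

```bash
python3 -c "
from h import *
M=np.array([.6135,.0415]);a=np.radians(-5.9);X=np.array([np.cos(a),np.sin(a)]);Y=np.array([-X[1],X[0]])
c=eyes.read_camera('side')
P=cast(c,[[317.8,238.6]],.032)-M;print('end',np.c_[P@X,P@Y].round(4))
k=max(blobs(c,(295,208,330,236),115),key=cv2.contourArea)
for z in(.032,.05):
  r=rect(cast(c,k,z));d=r[0]-M;print(z,(d@X).round(4),(d@Y).round(4),'yaw',round(r[1]+5.9,2),np.round(r[2]))
# silhouette edges -> left/right columns per row, in line frame at z .032
for y in (212,220,228):
  q=k[k[:,1]==y];e=cast(c,[[q[:,0].min(),y],[q[:,0].max()+1,y]],.032)-M;print(y,(e@X).round(4))
"
```

```text
end [[-0.0026 -0.1635]]
0.032 0.0023 -0.097 yaw -1.11 [ 41. 120.]
0.05 -0.0034 -0.1114 yaw -1.11 [ 40. 117.]
212 [-0.014   0.0236]
220 [-0.0154  0.0243]
228 [-0.0167  0.0223]
```

```bash
python3 -c "
from cell import env, eyes, status
print(env.sign_off())"
```

```text
the job is handed in; nothing more can be done
None
```

The job is handed in, no verdict was returned: the long tube rolled about 90 mm and rests along the white line, measured within about 4 mm of its middle across the line, about 0.1 m along it and about 1° off parallel, with the arm clear, the short tube unmoved, and the sleeve and bracket never approached (not re-measured).

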